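Lock the shaker drive for transport

ROBOT

A 6-joint arm with a two-finger parallel gripper is mounted at the origin on the work surface. World frame = base frame: x ahead of the robot, y to its left, z up, the work surface at z = 0. Lengths are in mm, angles in rad, forces in N, time in s.
With the tool pointing down it reaches from about 350 to 775 mm from the base axis. Payload 7.3 kg.
Tool frame: the origin (TCP) lies at the very end of the fingers, on their centre line; the grasp point (between the pads) lies 19 mm behind it; z points along the fingers, y is the line along which they close (so a half turn about z gives the same grasp; the last joint's range is limited). The gripper opens to 92 mm and grips with 3 to 60 N. Pads are 19 mm wide; open, the fingers measure 130 mm over their backs; the gripper's body (75 mm by 190 mm) begins 47 mm behind the grasp point.
Start: joints at [-1.41, 0.342, 1.524, -0, 1.275, -0.146], TCP at [158.578, -500.501, 196.041] pointing down, gripper open.
Joint ranges: [-2.53, 2.53], [-0.77, 2.02], [0.04, 2.7], [-1, 4.14], [0.28, 2.66], [-3.11, 3.11]. Speed limits (rad/s): [2.57, 2.57, 3.14, 3.14, 3.14, 3.14].

INTERFACE

Orientations are given as [roll, pitch, yaw] about the fixed x, y, z axes, in that order (R = Rz(yaw) Ry(pitch) Rx(roll)).
In Python, from plant import bot gives the robot as it stands.
- The arm moves only by the tool apply_moves, never from a script. Its argument "motion" is text: rows parted by semicolons, each of 4 numbers parted by spaces: the shift along the tool's x, y, z in m, then the turn about the tool's z in degrees. A call has 1 to 8 rows; each row shifts and turns the commanded pose from where the row before left it, along the tool's axes as they then stand; what a row does not reach is not made up. A row lasts 1/8 s, in which the tool goes at most 62.5 mm and 10.7 degrees, less where a joint would pass 70% of its speed; a pose out of reach is approached as far as the arm can. A call with a gripper value outside its range is refused whole. "fingers" is the opening, from -1 (shut) to 1 (fully open), set as the call begins (left out, the last holds). The fingers move at their own pace and stop on an object; the grip force is fixed at half the most. Time passes only in rows, so rows that do not move let the fingers close. It gives the time, the measured TCP pose, the force, the opening and the grip force at its end, in the units of the state.
- bot.get_obs(): the state, without advancing time (a new reading comes with each control period).
- bot.capture(name): name is "scene" or "top" or "wrist"; returns a dict with "img" (420x560x3 uint8, blue, green, red), "range_z" (420x560 float32, mm along the optical axis (not along the pixel's ray), 0 where there is no reading), "fx", "fy", "cx", "cy" (pixels), "D" ([k1, k2, p1, p2, k3] as OpenCV has them; the pictures are not rectified), "world_from_camera" (4x4, takes a point from camera to world coordinates); the wrist camera has in their place "mount" (4x4, takes a point from camera to tool coordinates, whose origin is the TCP and whose axes are the flange's). Camera axes: x right, y down, z forward; pixel columns grow to the right and rows downward; lengths in mm; the calibration is good to about 2 mm. A picture is of the moment at which its call begins: read the wrist's pose just before it.
- bot.close_job(): hands the job in; it is judged then, once.
Trained networks look in a picture, given as the dict that the camera call returned (one of the last four; its "shot" number tells which), for a name from the list of things; names that differ only in an ending like _2 or _b are one class to them, and where a whole thing is asked for, a point or a joint stands for the part that bears it (a point fixed in the world has none). Each returns a list of dicts, best first, with "p" (0 to 1); they miss things now and then, are a little off and sometimes report something else, mostly with a low value. They report only what shows in the picture. A call takes as long as a camera call. They do not tell look-alikes from the thing itself.
- bot.cut_out(picture, thing): "pixels" (420x560 bool, what is visible of it) and "point" ([column, row] in pixels, amid what is visible of it).
The state is a dict: "time": time; "joint_positions": joint angles; "dq": joint speeds; "tau": joint torques, N m; "tool_pos": TCP position; "tcp_rot": TCP orientation; "contact_force": force on the tool from outside, world axes, zero at the start; "moment": the same for the moment, N m; "grip_width": finger opening in mm; "finger_force": force on a finger pad.
Only numpy, scipy, OpenCV 4.12 (cv2) and the standard library are available. Lean on these libraries where they do the work, as an engineer would, in place of code of your own. Each camera call takes 0.05 s, during which the arm holds its last target. There are 200 camera calls.

TASK

Lock the drive of the laboratory shaker: with the fingertips, push the peg on its slotted disc round until the slot lines up with the flat steel locking bar, then push the bar by its upright thumb plate through the slot until its nose is fully home against the stop at the other side. The bar must only slide in its guide, never be picked up or tipped, and the glassware and other things around are to stay where they are. Finish with the hand clear.

Things in the scene. Friction and masses are not known exactly. Their poses are not given: they have to be found in the camera images.
- shaker: Drive unit of a laboratory shaker, platform taken off: fixed white housing, 260 mm in its own x, 375 mm in its own y (y = -120 to +255 mm), flat deck 50 mm above the table, four steel bosses 6 mm high near its corners. Origin: on the table surface (z = 0), directly under the turning axis of the slotted disc; z up. The bar's guide lies on the disc's +y side, the keeper with the stop on its -y side.
- guide_end (a point): Middle of the outer end of the bar's guide, on its floor, 56 mm above the table: shaker x = 0, y = +245 mm. The guide runs from there straight to the disc (to y = +54 mm) along shaker x = 0, open above, between two aluminium rails 8 mm wide with a 24 mm gap, rail tops 66 mm above the table.
- stop (a point): Middle of the stop wall's inner face, which the bar's nose meets when fully home: shaker x = 0, y = -75 mm, 63 mm above the table. It closes the keeper, an aluminium block with two cheeks 28 mm apart from y = -55 to -85 mm, tops 68 mm above the table.
- disc (a joint): Turn of the slotted aluminium disc (100 mm across, top 72 mm above the table), rad, anticlockwise from above. Its groove, 26 mm wide, 17 mm deep, crosses the middle. At 0 groove along shaker y, in line with the bar, peg on the -x side; at pi/2 crosswise, peg on the -y side; at pi in line again, peg on +x. Starts 0.5 to 2.64; stops at -0.3 and pi + 0.3. Light friction, 0.06 N m: stays where left.
- peg_top (a point): Centre of the top of the round upright steel peg on the disc, by which it is pushed round: 14 mm across, 28 mm tall above the disc's top (top 100 mm above the table), 34 mm from the disc's axis, at right angles to the groove.
- bar: Loose flat steel locking bar in the guide, 150 mm long in its own y (parallel to shaker y), 20 wide, 14 high, about 0.3 kg. Origin: its middle, on the underside. Its nose, at bar y = -75 mm, tapers over 15 mm to 8 mm wide and points at the disc. It slides to shaker -y; the origin starts 133 to 160 mm from the disc's axis (nose 58 to 85 mm) and lies over the axis when fully home.
- bar_plate (a point): Middle of the rear face (the face to push, looking to the bar's +y) of the upright thumb plate on the bar: plate 32 mm wide, 8 mm thick, standing 30 mm above the bar, its top 100 mm above the table. 71 mm along the bar's +y from its origin, 29 mm above its underside.
- vial: Bystander: small amber glass vial with white cap, 24 mm across, 42 mm tall, standing on the shaker's deck beside the guide. Origin: centre of its underside.
- stopper: Bystander: cork stopper, 26 mm across, 26 mm tall, standing on the deck on the other side of the guide. Origin: centre of its underside.
- beaker: Bystander: glass beaker on the table beyond the keeper end, 68 mm across, 85 mm tall. Origin: centre of its underside.
- reagent: Bystander: amber bottle with blue cap, 60 mm across, 125 mm tall, on the table beside the beaker. Origin: centre of its underside.
- flask: Bystander: conical flask with cork, 76 mm across the foot, 120 mm tall, on the table beyond the guide end. Origin: centre of its underside.
- tube_rack: Bystander: white test tube rack, 55 x 160 mm, tubes 113 mm tall, on the table beyond the guide end. Origin: centre of its underside.
- pipette: Bystander: pipette, 270 mm long in its own y, 24 mm thick, lying on the table on the shaker's far (+x) side. Origin: under its middle, at table height.
There are look-alikes about, which are no part of the job. There is more than one size of the bar; the job needs the middle-sized.

How it is judged (in metres and radians):
On the way, in this order (a step that is already met when the one before it is completed fails the run):
1. The disc's slot is lined up with the bar (within 0.15 rad) while the bar is still outside the disc ((value of joint disc between -0.15 and 0.15 rad or value of joint disc between 2.99159 and 3.29159 rad) and y of bar in the frame of shaker above 0.115 m), for 0.2 s.
2. The bar is through the slot and home ((value of joint disc between -0.15 and 0.15 rad or value of joint disc between 2.99159 and 3.29159 rad) and y of bar in the frame of shaker below 0.006 m), for 0.2 s.
At the end, for the whole second after the job is handed in: The disc's slot is in line with the bar (within 0.12 rad of 0 or pi), the bar lies flat through it with its nose within 6 mm of the stop wall, and all is at rest ((value of joint disc between -0.12 and 0.12 rad or value of joint disc between 3.02159 and 3.26159 rad) and y of bar in the frame of shaker between -0.006 and 0.006 m and x of bar in the frame of shaker between -0.006 and 0.006 m and z of bar in the frame of shaker below 0.06 m and angle between the y axis of bar and the y axis of shaker, either way round below 0.1 rad and angle between bar's own z axis and vertical below 0.06 rad and linear speed of bar below 0.01 m/s and velocity of joint disc between -0.05 and 0.05 rad/s); the robot touches nothing.
It fails at once if The bar is lifted more than 14 mm off its guide, or tipped by more than 0.25 rad (z of bar in the frame of shaker above 0.07 m or angle between bar's own z axis and vertical above 0.25 rad).
It fails at once if Something standing around is moved more than 30 mm (distance of any of vial, stopper, beaker, reagent, flask, tube_rack, pipette from where it was at the start of the episode above 0.03 m).
It fails at once if Something standing around is knocked over (angle between any of vial, stopper, beaker, reagent, flask, tube_rack's own z axis and vertical above 0.5 rad).
It also fails if it takes over 54 s, if anything falls off the work surface, if the arm or the gripper's body presses on something with over 40 N, if the wrist force passes 120 N, or if a joint passes its speed limit or range.

## Working session

There is one attempt and no reset: what is moved stays moved. The work goes in short steps, Python scripts to look and compute and a tool call to move; the robot and the scene stay as the last step left them, time stands still between calls to the robot, and variables do not carry over. Pictures are saved under pics/ and viewed, at most 10 in all, crops included, and the job is handed in when it is done.

Besides the shell and the picture viewer there is one more tool, called after ">>>" as a command line: name --argument value ..., lists and objects as JSON in quotes. apply_moves: Moves the arm, as the interface text tells. Its arguments: {"type":"object","properties":{"motion":{"type":"string"},"fingers":{"type":"number"}},"required":["motion"]}

```bash
ls; mkdir -p pics; python3 - <<'E'
from plant import bot
import cv2,numpy as np,pickle
o=bot.get_obs();print(o)
ims=[]
for n in("scene","top"):
    c=bot.capture(n);pickle.dump(c,open(n+'.pkl','wb'));cv2.imwrite(f'pics/{n}0.png',c['img']);print(n,c['fx'],c['D'],np.round(c['world_from_camera'],3).tolist())
    for t in('shaker','disc','bar','bar_plate','peg_top'):
        print(t,[(round(d['p'],2),d['point'],int(d['pixels'].sum())) for d in bot.cut_out(c,t)])
E
```

```text
pics
{'time': 0.0, 'joint_positions': array([-1.41001948e+00,  3.42716906e-01,  1.52503987e+00, -1.41740740e-06,
        1.27540220e+00, -1.46010129e-01]), 'dq': array([-0.00065647,  0.00044397, -0.00063043,  0.00185318,  0.000896  ,
       -0.00154747]), 'tau': array([-1.05420484e-03, -4.31246889e+01, -2.44221032e+01,  7.18700350e-02,
        5.59714402e-02, -9.08554171e-05]), 'tool_pos': array([ 158.48865229, -500.01616716,  195.34005104]), 'tcp_rot': array([-3.14004280e+00, -2.26546007e-04,  3.06787218e-01]), 'contact_force': array([-0.25409018, -0.13330199,  0.23746175]), 'moment': array([ 0.03915519, -0.02605571,  0.04519455]), 'finger_force': 0.0, 'grip_width': 91.47537718119263}
scene 424.11528666764843 [-0.13310953  0.          0.          0.          0.        ] [[0.308, 0.747, -0.589, 1236.21], [0.951, -0.243, 0.189, -165.245], [-0.002, -0.619, -0.786, 1054.361], [0.0, 0.0, 0.0, 1.0]]
shaker [(0.74, [244.8, 246.7], 9994)]
disc [(0.56, [225.7, 246.7], 935)]
bar [(0.86, [381.6, 153.5], 544), (0.85, [274.1, 219.4], 302)]
bar_plate [(0.81, [377.4, 157.3], 485), (0.64, [276.5, 221.6], 426), (0.63, [305.9, 161.3], 142)]
peg_top [(0.63, [224.2, 245.7], 952), (0.32, [334.6, 217.0], 617)]
top 541.6187916141415 [-0.12232754  0.          0.          0.          0.        ] [[0.007, -0.996, 0.089, 379.191], [-1.0, -0.008, -0.003, 69.872], [0.004, -0.089, -0.996, 1573.142], [0.0, 0.0, 0.0, 1.0]]
shaker [(0.86, [315.1, 201.4], 11473), (0.48, [281.0, 210.7], 423)]
disc [(0.66, [339.2, 195.1], 996)]
bar [(0.77, [122.0, 275.2], 819), (0.67, [277.4, 207.9], 410), (0.67, [210.1, 298.7], 162)]
bar_plate [(0.77, [279.2, 209.3], 346), (0.71, [118.8, 274.7], 642), (0.48, [211.4, 298.3], 175)]
peg_top [(0.63, [336.9, 194.2], 979)]
```

```bash
python3 - <<'E'
import cv2,pickle
a=pickle.load(open('top.pkl','rb'))['img'];b=pickle.load(open('scene.pkl','rb'))['img']
cv2.imwrite('pics/top1.png',cv2.resize(a[100:340,60:420],None,fx=2.2,fy=2.2,interpolation=2))
cv2.imwrite('pics/sc1.png',cv2.resize(b[120:340,120:440],None,fx=2.4,fy=2.4,interpolation=2))
E
```

```text
(no output)
```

View pics/top1.png

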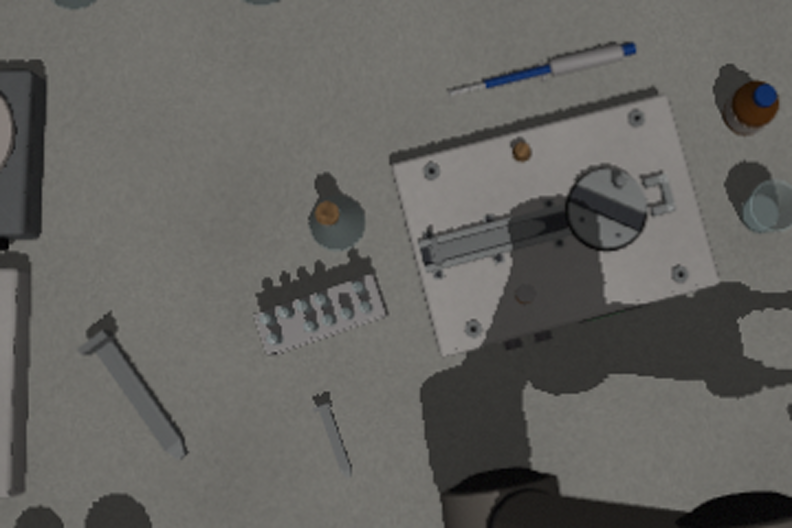

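View pics/sc1.png

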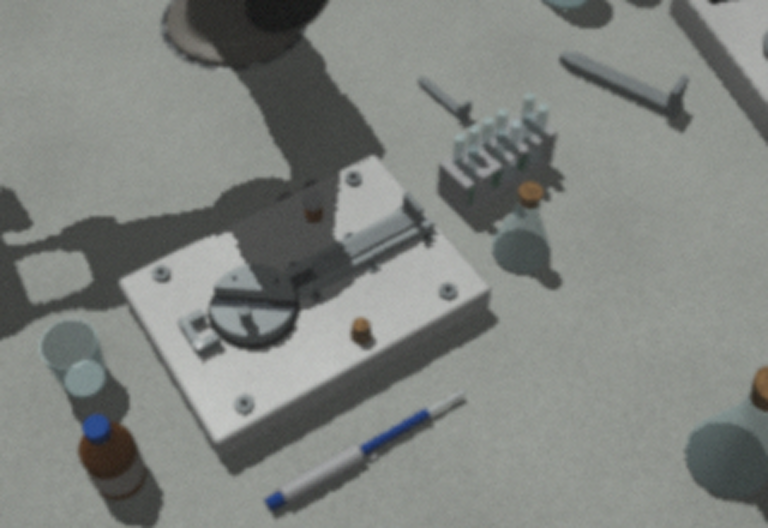

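The scene shows the shaker with its guide pointing image-left (about world +y). The disc is at top-image (336,194), with its peg at about (342,182). The bar in the guide has its plate near (255,213). Candidates for the bar:
- the one in the guide (277,208), middle-sized: this is mine
- the large one on the table (122,275)
- the small one on the table (211,298)

Next I measure.

```bash
cat > h.py <<'E'
import cv2,numpy as np
def cloud(c,T=None):
    """world points 420x560x3 (mm), nan w/o depth"""
    h,w=c['range_z'].shape
    uv=np.stack(np.meshgrid(np.arange(w),np.arange(h)),-1).reshape(-1,1,2).astype(float)
    K=np.array([[c['fx'],0,c['cx']],[0,c['fy'],c['cy']],[0,0,1]])
    n=cv2.undistortPoints(uv,K,np.array(c['D'])).reshape(h,w,2)
    z=np.where(c['range_z']>0,c['range_z'],np.nan)[...,None]
    p=np.concatenate([n*z,z],-1)
    T=c['world_from_camera'] if T is None else T
    return p@T[:3,:3].T+T[:3,3]
E
python3 - <<'E'
import pickle,numpy as np,cv2
from h import cloud
c=pickle.load(open('top.pkl','rb'));P=cloud(c)
x,y,z=P[...,0],P[...,1],P[...,2]
print('table z',np.nanmedian(z[60:90,100:250]))
roi=np.zeros(z.shape,bool);roi[130:265,230:395]=1
m=roi&(z>40)&(z<115)
n,l,s,_=cv2.connectedComponentsWithStats(m.astype(np.uint8));k=1+np.argmax(s[1:,4]);m=l==k
dk=m&(z<56);print('deck z',np.median(z[dk]))
r=cv2.minAreaRect(P[m][:,:2].astype(np.float32));print(r)
# refine
w,h=r[1];a=r[2]
yaw=np.deg2rad(a if h>w else a-90)
R=np.array([[np.cos(yaw),-np.sin(yaw)],[np.sin(yaw),np.cos(yaw)]])
o=np.array(r[0])-R@[0,67.5];print('yaw',yaw,'origin',o)
q=(P[...,:2]-o)@R
def show(name,s):print(name,s.sum(),np.round(np.median(q[s],0),1),np.round(np.median(z[s]),1), 'min',np.round(q[s].min(0),1),'max',np.round(q[s].max(0),1)) if s.sum() else print(name,0)
show('disc',m&(z>66)&(z<80)&(np.hypot(q[...,0],q[...,1])<60))
show('peg',m&(z>88)&(np.hypot(q[...,0],q[...,1])<60))
show('plate',m&(z>85)&(q[...,1]>100)&(abs(q[...,0])<40))
show('rails+bar',m&(z>60)&(z<80)&(q[...,1]>65)&(abs(q[...,0])<30))
show('keeper',m&(z>60)&(z<80)&(q[...,1]<-56)&(abs(q[...,0])<40))
show('vial/stopper',m&(z>66)&(abs(q[...,0])>50))
for u,v in((339,184),(342,182)):print(P[v,u],q[v,u])
pickle.dump((yaw,o),open('pose.pkl','wb'))
E
```

```text
table z 2.7141500259334634
deck z 49.92549955242214
((546.5992431640625, -38.117218017578125), (272.3312072753906, 374.0638732910156), 15.203792572021484)
yaw 0.265356239172032 origin [ 564.3013244  -103.25465979]
disc 639 [2.5 0.8] 72.1 min [-44.  -57.7] max [55.8 57.4]
peg 21 [ 32.1 -21.1] 99.9 min [ 26.  -28.6] max [ 39.  -14.3]
plate 36 [  5.3 224.9] 101.2 min [-10.2 221.1] max [ 21.4 228.7]
rails+bar 761 [  5.4 153. ] 67.9 min [-23.2  65. ] max [ 28.5 244.5]
keeper 112 [  6.1 -74.2] 67.9 min [-18.2 -84. ] max [ 30.4 -56.1]
vial/stopper 127 [50.7 94.1] 78.3 min [-85.  -17.8] max [114.7 141.9]
[ 596.49795987 -108.89931112   81.35817812] [ 29.5893984  -13.89074969]
[ 599.95780251 -115.43030675   96.40355565] [ 31.21537001 -21.10050914]
```

Disc theta is about 2.47, so the peg needs roughly +0.67 rad to reach pi. The keeper, bar and plate all agree on an origin correction of +5.5 mm in shaker x. I turn the tool so that tool x = shaker +y and tool y = shaker +x, with the fingers shut.

>>> apply_moves --motion "0 0 0 -10.6;0 0 0 -10.6;0 0 0 -10.6;0 0 0 -10.6;0 0 0 -10.6;0 0 0 -10.6;0 0 0 -10.6;0 0 0 -10.6" --fingers -1

```text
time: 1.6
tool_pos: [158.6, -500.5, 196.0]
tcp_rot: [-3.142, 0.0, 1.793]
contact_force: [-0.6, 1.5, -0.2]
grip_width: 16.2
finger_force: 0.0
```

>>> apply_moves --motion "0 0 0 -2.8;0.02 0.045 0 0;0.02 0.045 0 0;0.02 0.045 0 0;0.02 0.045 0 0;0.02 0.045 0 0;0.02 0.045 0 0;0 0 0 0"

```text
time: 2.6
tool_pos: [389.7, -312.0, 196.1]
tcp_rot: [3.141, -0.0, 1.84]
contact_force: [0.2, 0.0, -0.2]
grip_width: 0.6
finger_force: 0.0
```

>>> apply_moves --motion "0.02 0.045 0 0;0.02 0.045 0 0;0.02 0.045 0 0;0.02 0.045 0 0;0.02 0.045 0 0;0 0.025 0 0;0 0 0 0;0 0 0 0"

```text
time: 3.6
tool_pos: [601.8, -153.2, 195.8]
tcp_rot: [-3.141, -0.0, 1.835]
contact_force: [-0.7, 0.1, 0.3]
grip_width: 0.3
finger_force: 0.0
```

```bash
cat > look.py <<'E'
import pickle,numpy as np,cv2,sys
from plant import bot
from h import cloud
from scipy.spatial.transform import Rotation as Ro
yaw,o=pickle.load(open('pose.pkl','rb'));R=np.array([[np.cos(yaw),-np.sin(yaw)],[np.sin(yaw),np.cos(yaw)]]);o=o+R@[5.5,0]
s=bot.get_obs();print('t',s['time'],'tcp',s['tool_pos'],'yaw',s['tcp_rot'],'F',s['contact_force'],'shaker xy',(s['tool_pos'][:2]-o)@R)
def show(n,P):
    q=(P[...,:2]-o)@R;z=P[...,2];X,Y=q[...,0],q[...,1]
    for k,m in dict(peg=(z>92)&(z<106)&(np.hypot(X,Y)<46),plate=(z>90)&(z<106)&(abs(X)<25)&(Y>50)&(Y<250),
      disc=(z>68)&(z<77)&(np.hypot(X,Y)<58),keeper=(z>63)&(z<73)&(Y<-57)&(Y>-95)&(abs(X)<35),railsbar=(z>62)&(z<75)&(Y>65)&(Y<250)&(abs(X)<30)).items():
        if m.sum()>3:
            a=q[m];print(n,k,m.sum(),'med',np.round(np.median(a,0),1),'min',np.round(a.min(0),1),'max',np.round(a.max(0),1),'z',round(float(np.median(z[m])),1))
            if k=='peg':c=(a.min(0)+a.max(0))/2;print('   peg centre',c,'r',np.hypot(*c),'theta',np.pi+np.arctan2(c[1],c[0]))
w=bot.capture('wrist');T=np.eye(4);T[:3,:3]=Ro.from_euler('xyz',s['tcp_rot']).as_matrix();T[:3,3]=s['tool_pos'];show('wrist',cloud(w,T@w['mount']))
t=bot.capture('top');show('top',cloud(t))
cv2.imwrite(f'pics/{sys.argv[1]}w.png',w['img']);cv2.imwrite(f'pics/{sys.argv[1]}t.png',cv2.resize(t['img'][100:340,200:430],None,fx=2.4,fy=2.4))
E
python3 look.py a
```

```text
t 3.6 tcp [ 601.81979235 -153.15287928  195.7871445 ] yaw [-3.14052864e+00 -5.21694294e-05  1.83466531e+00] F [-0.74681333  0.07924527  0.32355609] shaker xy [ 17.61932869 -57.99107161]
wrist peg 167 med [ 26.9 -21.4] min [ 21.1 -28.4] max [ 33.7 -15. ] z 99.0
   peg centre [ 27.40179132 -21.68301392] r 34.942971545999775 theta 2.4721796768739943
wrist disc 4847 med [-2.1  2.3] min [-49.4 -50.7] max [50.3 48.8] z 71.2
wrist keeper 697 med [  0.2 -76.5] min [-23.5 -86. ] max [ 23.7 -57. ] z 67.2
wrist railsbar 2226 med [  0.6 102.7] min [-19.7  65.1] max [ 20.4 127.8] z 66.0
top peg 14 med [ 26.2 -19.1] min [ 19.9 -26. ] max [ 33.1 -14.7] z 99.2
   peg centre [ 26.46119593 -20.35104514] r 33.38203002364811 theta 2.485985377851229
top plate 33 med [  1.4 225.1] min [-16.  221.1] max [ 16.1 228.7] z 100.0
top disc 334 med [ 4. 15.] min [-43.  -54.3] max [49.7 54.2] z 72.2
top keeper 23 med [-15.3 -66.6] min [-23.3 -82. ] max [ 14.3 -58. ] z 68.1
top railsbar 683 med [1.000e-01 1.564e+02] min [-28.3  65.6] max [ 25.9 244.5] z 67.9
```

View pics/aw.png

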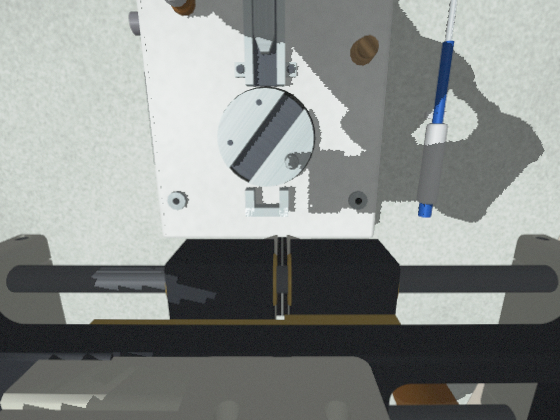

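The wrist view agrees with the frame to about 1 mm: peg at (27,-21.5), theta 2.47. The peg shows at pixel (292,160), the keeper at (266,200) and the closed fingertips at (282,318). I go down behind the peg and push towards +y.

>>> apply_moves --motion "0 0.0135 0.04 0;0 0 0.04 0;0 0 0.034 0;0 0 0 0;0.01 0 0 0;0.01 0 0 0;0.006 0 0 0;0 0 0 0"

```text
time: 4.7
tool_pos: [609.3, -122.7, 82.8]
tcp_rot: [3.141, 0.001, 1.837]
contact_force: [-0.6, -0.3, 0.3]
grip_width: 0.6
finger_force: 0.0
```

>>> apply_moves --motion "0.003 0 0 0;0.003 0 0 0;0.003 0 0 0;0.002 0 0 0;0 0 0 0;0 0 0 0"

```text
time: 5.45
tool_pos: [606.2, -112.8, 82.0]
tcp_rot: [3.142, 0.0, 1.836]
contact_force: [0.2, -0.3, 0.1]
grip_width: 0.4
finger_force: 0.0
```

```bash
python3 look.py b
```

```text
t 5.45 tcp [ 606.23090811 -112.84948085   82.01914492] yaw [3.14153842e+00 1.75665629e-04 1.83571539e+00] F [ 0.15545529 -0.33881405  0.11301517] shaker xy [ 32.44574098 -20.25515549]
wrist peg 78 med [ 26.8 -15.5] min [ 21.5 -18.2] max [ 33.  -14.3] z 96.0
   peg centre [ 27.26113927 -16.25311132] r 31.738515117226466 theta 2.6039714122837068
wrist disc 8694 med [-7.4  9.5] min [-49.4 -30.6] max [50.3 48.7] z 71.2
wrist railsbar 4915 med [  1.  101.4] min [-19.7  65.1] max [ 20.7 125.1] z 65.8
top plate 35 med [ -0.6 224.7] min [-15.7 221.1] max [ 15.7 228.7] z 100.3
top disc 6 med [13.1 45.6] min [ 6.8 -0.2] max [23.2 47.7] z 71.4
top keeper 25 med [ -9.6 -78.6] min [-21.2 -83.1] max [  0.1 -74.6] z 68.5
top railsbar 676 med [ -0.3 155. ] min [-26.7  65.1] max [ 28.2 244.5] z 68.3
```

View pics/bw.png

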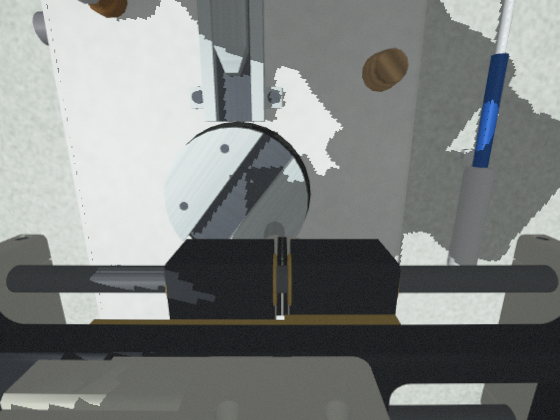

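```bash
cat >> look.py <<'E'
Pw=cloud(w,T@w['mount']);q=(Pw[...,:2]-o)@R
m=(Pw[...,2]<64)&(Pw[...,2]>48)&(np.hypot(q[...,0],q[...,1])<46)
a=q[m];u,sv,vt=np.linalg.svd(a-np.median(a,0),full_matrices=False)
print('groove n',m.sum(),'centre',np.median(a,0),'sd',sv/np.sqrt(len(a)),'theta(mod pi)',(np.arctan2(vt[0,1],vt[0,0])-np.pi/2)%np.pi)
M=np.linalg.inv(w['mount']);
for tp in([0,0,0],[10,0,0],[0,10,0],[0,0,-60]):
    c=M[:3,:3]@np.array(tp)+M[:3,3];print('tool pt',tp,'px',w['fx']*c[0]/c[2]+w['cx'],w['fy']*c[1]/c[2]+w['cy'],'range',c[2])
E
python3 look.py c | tail -6
```

```text
top railsbar 679 med [ -0.4 154.6] min [-21.1  65.3] max [ 26.2 244.5] z 67.9
groove n 4104 centre [3.48266052 2.86837048] sd [25.25843863  7.73199665] theta(mod pi) 2.4577587200503155
tool pt [0, 0, 0] px 281.1474457576166 233.1213273777392 range 199.66909732062263
tool pt [10, 0, 0] px 281.1321961408873 219.0747280491853 range 197.0298279824561
tool pt [0, 10, 0] px 295.88638222255963 233.11569213081617 range 199.6663636851311
tool pt [0, 0, -60] px 280.87497913607706 276.95493142720534 range 141.79653909167752
```

```bash
python3 - <<'E'
import cv2,numpy as np
from plant import bot
from scipy.spatial.transform import Rotation as Ro
import pickle
a=cv2.imread('pics/bw.png');cv2.imwrite('pics/crop.png',cv2.resize(a[190:330,200:360],None,fx=4.5,fy=4.5,interpolation=cv2.INTER_CUBIC))
yaw,o=pickle.load(open('pose.pkl','rb'));R=np.array([[np.cos(yaw),-np.sin(yaw)],[np.sin(yaw),np.cos(yaw)]]);o=o+R@[5.5,0]
s=bot.get_obs();w=bot.capture('wrist');T=np.eye(4);T[:3,:3]=Ro.from_euler('xyz',s['tcp_rot']).as_matrix();T[:3,3]=s['tool_pos'];M=np.linalg.inv(T@w['mount'])
K=np.array([[w['fx'],0,w['cx']],[0,w['fy'],w['cy']],[0,0,1]])
for p in([27,-21.5,100],[27,-14.5,100],[27,-21.5,72],[20,-21.5,100],[34,-21.5,100]):
    P=np.r_[o+R@p[:2],p[2]];c=M[:3,:3]@P+M[:3,3];print(p,cv2.projectPoints(c[None],np.zeros(3),np.zeros(3),K,np.array(w['D']))[0].ravel(),c[2])
print(np.round(w['range_z'][228:262:3,262:300:3]))
E
```

```text
[27, -21.5, 100] [272.39106464 245.15439122] 182.62950200285167
[27, -14.5, 100] [272.28282189 234.56591457] 180.78116481832254
[27, -21.5, 72] [273.60433252 229.76806233] 209.6357652386336
[20, -21.5, 100] [261.1145845  245.16282718] 182.63246506972297
[34, -21.5, 100] [283.668741   245.14480886] 182.6265389359804
[[210. 207. 196. 194. 193. 195. 197. 204. 210. 211. 210. 210. 211.]
 [211. 198. 191. 188. 187. 190. 191. 198. 211. 211. 211. 211. 211.]
 [212. 190. 184. 183. 181. 183. 186. 195. 212. 212. 211. 212. 234.]
 [212. 183. 163. 165. 163. 164. 168. 168. 165. 166. 164. 165. 236.]
 [ 92.  93.  93.  92. 160. 165. 163. 165. 163. 160.  92.  92.  93.]
 [ 90.  91.  89.  91. 155. 160. 160. 159. 160. 155.  90.  90.  90.]
 [ 88.  88.  87.  88. 152. 156. 154. 155. 155.   0.  87.  87.  87.]
 [ 85.  87.  85.  84. 148. 153. 154. 151. 152. 148.  86.  86.  86.]
 [ 84.  83.  84.  83. 145.   0. 148. 148. 149. 144.  83.  83.  84.]
 [ 80.  81.  82.  83.  86. 145. 144. 145. 144.  86.  82.  82.  81.]
 [ 80.  78.  79.  80.  83. 141. 142. 142. 142.  83.  79.  81.  79.]
 [ 78.  77.  79.  78.  82. 137. 138. 139. 139.  83.  78.  79.  78.]]
```

View pics/crop.png

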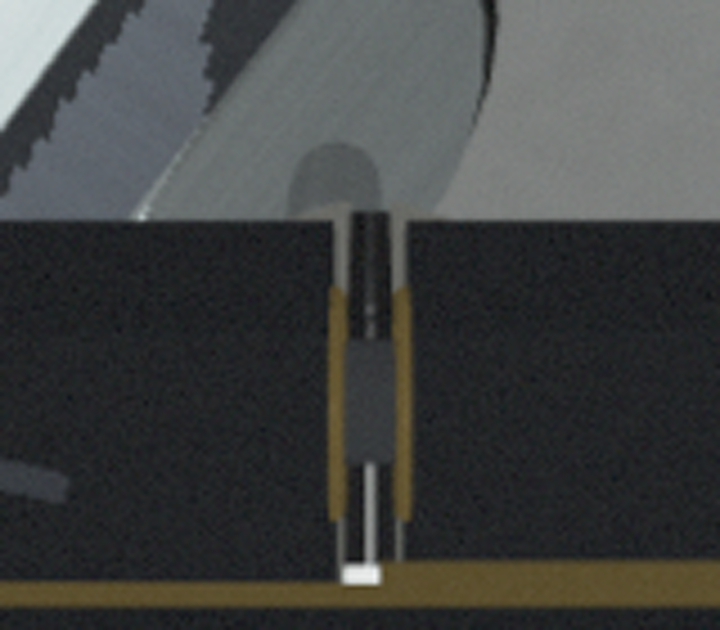

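```bash
python3 - <<'E'
import numpy as np
from plant import bot
from h import cloud
w=bot.capture('wrist');P=cloud(w,w['mount']);print(np.round(w['mount'],3))
for r in(236,237,238,240,243,250,260,290,317):
    print(r,[np.round(P[r,c]).tolist() for c in(266,273,277,281,285,289,297)])
print('fx',w['fx'])
m=w['range_z']<190;m&=(P[...,2]>-50);a=P[m];print(a.shape, np.round(a.min(0)),np.round(a.max(0)))
print(bot.get_obs())
E
```

```text
[[  -0.      -0.965   -0.264   70.284]
 [   1.      -0.      -0.       0.483]
 [   0.      -0.264    0.965 -187.777]
 [   0.       0.       0.       1.   ]]
236 [[4.0, -9.0, -16.0], [10.0, -5.0, -32.0], [11.0, -2.0, -33.0], [3.0, -0.0, -14.0], [-6.0, 3.0, 10.0], [10.0, 5.0, -32.0], [-15.0, 13.0, 33.0]]
237 [[3.0, -9.0, -16.0], [10.0, -4.0, -34.0], [10.0, -2.0, -33.0], [9.0, -0.0, -30.0], [9.0, 2.0, -32.0], [10.0, 4.0, -34.0], [-16.0, 13.0, 33.0]]
238 [[11.0, -8.0, -36.0], [10.0, -4.0, -35.0], [10.0, -2.0, -33.0], [9.0, -0.0, -32.0], [9.0, 2.0, -32.0], [10.0, 4.0, -35.0], [10.0, 9.0, -36.0]]
240 [[35.0, -5.0, -100.0], [36.0, -2.0, -102.0], [9.0, -2.0, -35.0], [9.0, 0.0, -35.0], [9.0, 2.0, -35.0], [11.0, 4.0, -39.0], [36.0, 5.0, -102.0]]
243 [[36.0, -4.0, -105.0], [36.0, -2.0, -104.0], [9.0, -2.0, -39.0], [9.0, 0.0, -38.0], [9.0, 2.0, -39.0], [10.0, 4.0, -42.0], [35.0, 5.0, -103.0]]
250 [[36.0, -4.0, -110.0], [35.0, -2.0, -107.0], [9.0, -2.0, -49.0], [9.0, 0.0, -48.0], [8.0, 2.0, -47.0], [10.0, 4.0, -52.0], [36.0, 5.0, -109.0]]
260 [[36.0, -4.0, -117.0], [34.0, -2.0, -112.0], [8.0, -2.
[... 459 characters left out ...]
8.  31.]
{'time': 5.75, 'joint_positions': array([-3.08290363e-01,  6.10482252e-01,  1.40998169e+00, -9.20452070e-05,
        1.12107961e+00, -5.73004852e-01]), 'dq': array([-0.00081462,  0.00035605,  0.00025016,  0.00024762, -0.00203384,
        0.00051894]), 'tau': array([-1.27204625e-03, -5.43604696e+01, -2.24614298e+01,  4.30561672e-02,
        7.53905671e-02, -1.31015681e-04]), 'tool_pos': array([ 606.18187376, -112.88480497,   82.00812898]), 'tcp_rot': array([-3.14158897e+00,  9.62740961e-05,  1.83555083e+00]), 'contact_force': array([-0.48737531, -0.15607082,  0.50975809]), 'moment': array([-0.04531696, -0.11934324,  0.05991251]), 'finger_force': 0.0, 'grip_width': 0.6529141958571216}
```

The fingers' visible tips end about 32 mm short of the reported TCP: their front face stops at tool z ≈ -32. That puts the tips at about 114 mm, so they passed above the 100 mm peg. This fits with the zero force and the unmoved disc. I back off and go lower in careful steps, watching the force.

>>> apply_moves --motion "-0.012 -0.0015 0 0;-0.012 0 0 0;0 0 0.004 0;0 0 0.003 0;0 0 0.002 0;0 0 0.001 0;0 0 0.001 0;0 0 0 0"

```text
time: 6.75
tool_pos: [611.0, -136.2, 71.0]
tcp_rot: [3.142, 0.0, 1.836]
contact_force: [0.3, 0.4, 0.1]
grip_width: 0.4
finger_force: 0.0
```

>>> apply_moves --motion "0 0 0.001 0;0 0 0.001 0;0 0 0.001 0;0 0 0.001 0;0 0 0 0"

```text
time: 7.38
tool_pos: [611.0, -136.4, 66.9]
tcp_rot: [-3.141, -0.0, 1.836]
contact_force: [0.0, 0.6, -1.1]
grip_width: 0.1
finger_force: 0.0
```

There is no contact where the TCP should be inside the disc, so the tips really are higher. I continue to TCP z = 53 (tips about 85) and push.

>>> apply_moves --motion "0 0 0.005 0;0 0 0.005 0;0 0 0.004 0;0 0 0 0;0.004 0 0 0;0.004 0 0 0;0.004 0 0 0;0 0 0 0"

```text
time: 8.38
tool_pos: [609.0, -125.2, 53.8]
tcp_rot: [3.139, 0.002, 1.836]
contact_force: [1.7, -2.6, 0.0]
grip_width: 0.4
finger_force: 1.4
```

>>> apply_moves --motion "0.004 0 0 0;0.004 0 0 0;0.003 0 0 0;0.002 0 0 0;0 0 0 0"

```text
time: 9.0
tool_pos: [604.5, -112.0, 53.3]
tcp_rot: [3.141, 0.0, 1.836]
contact_force: [1.1, -2.0, 1.3]
grip_width: 0.6
finger_force: 1.0
```

```bash
python3 look.py d
```

```text
t 9.0 tcp [ 604.51651814 -111.95164849   53.28242024] yaw [3.14133518e+00 1.80431305e-04 1.83594398e+00] F [ 1.12501304 -2.04418714  1.27674662] shaker xy [ 31.02681541 -18.93914402]
wrist peg 718 med [33.1 -1.6] min [ 27.3 -10.8] max [41.4  5.5] z 98.9
   peg centre [34.35373691 -2.61997352] r 34.45349766135661 theta 3.065475412651826
wrist disc 9933 med [-14.8  12.5] min [-49.  -29.5] max [50.3 47.5] z 71.2
wrist railsbar 5405 med [ 1.  96.8] min [-19.6  65. ] max [ 20.7 115.5] z 65.7
top plate 36 med [2.000e-01 2.249e+02] min [-16.  221.1] max [ 16.6 228.7] z 98.4
top disc 7 med [20.  39.8] min [13.5  6.4] max [28. 45.] z 72.4
top keeper 30 med [-15.2 -77.1] min [-23.2 -83.8] max [ -3.4 -68.1] z 67.5
top railsbar 680 med [  0.3 155.6] min [-20.   65.7] max [ 27.6 244.7] z 68.5
groove n 4268 centre [-0.96436408 13.92233198] sd [19.53887129  7.59553221] theta(mod pi) 3.112401695919555
tool pt [0, 0, 0] px 281.1480267554158 233.12122176545608 range 199.66893476210234
tool pt [10, 0, 0] px 281.13278881736755 219.0746097097429 range 197.02966483608628
tool pt [0, 10, 0] px 295.88697543767455 233.11559210084036 range 199.66619817520493
tool pt [0, 0, -60] px 280.87574993384266 276.95483980898223 range 141.79637750329528
```

>>> apply_moves --motion "0.0015 0 0 0;0.001 0 0 0;0 0 0 0;-0.015 0 0 0;0 0 -0.04 0;0 0 -0.04 0;0 0 -0.04 0;0 0 0 0"

```text
time: 10.1
tool_pos: [609.2, -125.5, 176.4]
tcp_rot: [3.137, 0.003, 1.835]
contact_force: [0.4, 0.0, -0.2]
grip_width: 0.8
finger_force: 0.0
```

>>> apply_moves --motion "0.04 -0.01 0 0;0.04 -0.01 0 0;0.04 -0.01 0 0;0 0 0 0;0 0 0 0"

```text
time: 10.72
tool_pos: [547.3, -16.9, 172.3]
tcp_rot: [-3.14, -0.0, 1.836]
contact_force: [0.5, -0.5, -0.5]
grip_width: 0.3
finger_force: 0.0
```

```bash
cat >> look.py <<'E'
for n,P in(('w',Pw),('t',cloud(t))):
    q=(P[...,:2]-o)@R;m=(P[...,2]>75)&(P[...,2]<130)&(q[...,1]>232)&(q[...,1]<420)&(abs(q[...,0])<150)
    if m.sum():
        H,ye,xe=np.histogram2d(q[m][:,1],q[m][:,0],[232,250,265,280,295,310,330,360,400],);print(n,np.round(q[m].min(0)),np.round(q[m].max(0)),P[m][:,2].max())
        for lo,hi in((232,260),(260,280),(280,300),(300,330)):
            k=m&(q[...,1]>=lo)&(q[...,1]<hi)
            if k.sum():print(lo,k.sum(),'x',np.round(np.percentile(q[k][:,0],[0,50,100])),'zmax',np.nanmax(P[k][:,2]))
E
sed -i 's/H,ye,xe=np.histogram2d([^;]*;//' look.py; sed -i 's/.*histogram2d.*/XX/' look.py; sed -i "s/^XX/        print(n,np.round(q[m].min(0)),np.round(q[m].max(0)))/" look.py
python3 look.py e
```

```text
t 10.725 tcp [547.3466191  -16.89744894 172.34145012] yaw [-3.14041218e+00 -8.76944404e-05  1.83576243e+00] F [ 0.48110364 -0.54730733 -0.53281805] shaker xy [ 0.78616641 87.78105723]
wrist plate 567 med [  0.6 224. ] min [-15.4 220.5] max [ 16.7 229. ] z 98.7
wrist disc 30 med [13.4 45.7] min [-22.   43.3] max [23.5 48.2] z 70.6
wrist railsbar 6042 med [  0.4 159.7] min [-19.7  65. ] max [ 20.6 244.8] z 67.3
top plate 35 med [2.000e-01 2.251e+02] min [-16.  221.1] max [ 16.  228.7] z 99.6
top disc 85 med [-30.7 -26.7] min [-45.7 -53.8] max [-11.6  29.3] z 72.3
top keeper 91 med [  0.5 -74.5] min [-22.9 -84. ] max [ 25.3 -57.3] z 67.6
top railsbar 406 med [  0.2 186.7] min [-29.2 103.1] max [ 29.5 244.5] z 68.1
groove n 95 centre [-0.9423187  42.80738124] sd [7.26962735 1.51650672] theta(mod pi) 1.5997540466806885
tool pt [0, 0, 0] px 281.14620309886914 233.1208270265594 range 199.6696022088442
tool pt [10, 0, 0] px 281.1309193756962 219.07425450268585 range 197.03033813819235
tool pt [0, 10, 0] px 295.8851025520217 233.115176018649 range 199.6668645688506
tool pt [0, 0, -60] px 280.87321845155543 276.95400954881734 range 141.7970353386511
t [-58. 320.] [ 91. 420.] 128.08557033253464
300 49 x [-52. -25.  85.] zmax 119.9574262720671
```

View pics/ew.png

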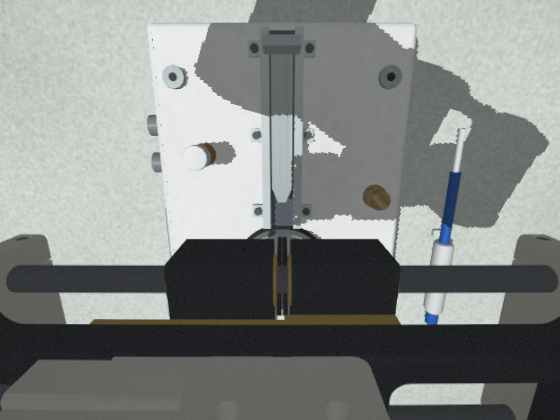

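The plate's rear face is at y = 229, so the bar is at about 158. It is the middle-sized bar, sitting in the guide with its plate at pixel (282,38). The rack and flask start at y > 320, which leaves room behind the bar. I go behind the plate and down.

>>> apply_moves --motion "0.04 -0.001 0 0;0.04 0 0 0;0.04 0 0 0;0.04 0 0 0;0 0 0.05 0;0 0 0.05 0;0 0 0.025 0;0 0 0 0"

```text
time: 11.82
tool_pos: [503.5, 136.9, 46.0]
tcp_rot: [-3.137, -0.001, 1.835]
contact_force: [-0.1, -1.1, 0.9]
grip_width: 0.1
finger_force: 0.0
```

```bash
python3 look.py f|egrep '^t |plate|railsbar'
```

```text
t 11.825 tcp [503.52350891 136.90952371  45.96108651] yaw [-3.13683342e+00 -5.12136628e-04  1.83455765e+00] F [-0.06247567 -1.14550129  0.88590938] shaker xy [ -1.16674862 247.69739769]
wrist plate 8 med [ -1.7 220.9] min [ -3.6 220.4] max [1.000e-01 2.217e+02] z 99.1
wrist railsbar 24 med [ -2.2 197.8] min [ -4.5 196.5] max [1.000e-01 1.992e+02] z 69.3
top railsbar 428 med [ -1.3 125.4] min [-20.1  65.1] max [ 20.3 181.8] z 67.9
  return _methods._mean(a, axis=axis, dtype=dtype,
  ret = um.true_divide(
Traceback (most recent call last):
  File "look.py", line 20, in <module>
    print('groove n',m.sum(),'centre',np.median(a,0),'sd',sv/np.sqrt(len(a)),'theta(mod pi)',(np.arctan2(vt[0,1],vt[0,0])-np.pi/2)%np.pi)
                                                                                                         ~~^^^^^
IndexError: index 0 is out of bounds for axis 0 with size 0
```

>>> apply_moves --motion "-0.006 0 0 0;-0.006 0 0 0;-0.006 0 0 0;-0.006 0 0 0;-0.006 0 0 0;-0.006 0 0 0;-0.006 0 0 0;0 0 0 0"

```text
time: 12.92
tool_pos: [515.6, 96.4, 47.8]
tcp_rot: [-3.141, 0.001, 1.835]
contact_force: [0.1, 0.2, 0.4]
grip_width: 0.5
finger_force: 0.0
```

```bash
python3 look.py g|egrep '^t |plate|railsbar|disc'
```

```text
t 12.925 tcp [515.59772609  96.36669126  47.7708613 ] yaw [-3.14115871e+00  8.29045704e-04  1.83525772e+00] F [0.06147909 0.20631626 0.36850295] shaker xy [-1.47621137e-01  2.05407099e+02]
wrist plate 188 med [  0.4 214.5] min [ -3.7 213.5] max [  4.1 216.4] z 98.1
wrist railsbar 1613 med [ -0.9 226.8] min [-19.5 152.8] max [ 20.7 244.4] z 65.2
top disc 541 med [-13.8   1.1] min [-49.4 -54.2] max [50.1 57.9] z 72.1
top railsbar 244 med [-2.7 94. ] min [-20.6  65.7] max [ 20.2 129.7] z 68.7
  return _methods._mean(a, axis=axis, dtype=dtype,
  ret = um.true_divide(
Traceback (most recent call last):
  File "look.py", line 20, in <module>
    print('groove n',m.sum(),'centre',np.median(a,0),'sd',sv/np.sqrt(len(a)),'theta(mod pi)',(np.arctan2(vt[0,1],vt[0,0])-np.pi/2)%np.pi)
                                                                                                         ~~^^^^^
IndexError: index 0 is out of bounds for axis 0 with size 0
```

View pics/gw.png

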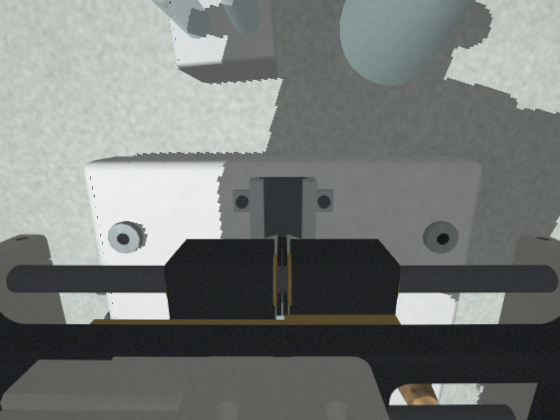

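The guide is empty behind the fingers, from (283,180) to (283,235), so the bar went along with them and is now at about 125 mm. I continue through the slot.

>>> apply_moves --motion "-0.006 0 0 0;-0.006 0 0 0;-0.006 0 0 0;-0.006 0 0 0;-0.006 0 0 0;-0.006 0 0 0;-0.006 0 0 0;-0.006 0 0 0"

```text
time: 14.02
tool_pos: [528.2, 50.6, 48.0]
tcp_rot: [-3.142, 0.0, 1.836]
contact_force: [0.4, 1.9, -0.3]
grip_width: 0.4
finger_force: 0.8
```

>>> apply_moves --motion "-0.006 0 0 0;-0.006 0 0 0;-0.006 0 0 0;-0.006 0 0 0;-0.006 0 0 0;-0.006 0 0 0;-0.006 0 0 0;-0.006 0 0 0"

```text
time: 15.02
tool_pos: [540.8, 4.3, 48.1]
tcp_rot: [3.141, 0.0, 1.836]
contact_force: [0.4, 3.1, 1.3]
grip_width: 0.2
finger_force: 1.5
```

>>> apply_moves --motion "-0.006 0 0 0;-0.006 0 0 0;-0.006 0 0 0;-0.004 0 0 0;-0.002 0 0 0;0 0 0 0"

```text
time: 15.78
tool_pos: [547.0, -18.9, 47.9]
tcp_rot: [-3.141, 0.001, 1.836]
contact_force: [-0.5, 0.3, -0.5]
grip_width: 0.2
finger_force: 0.0
```

>>> apply_moves --motion "-0.0015 0 0 0;-0.0015 0 0 0;-0.001 0 0 0;-0.001 0 0 0;0 0 0 0"

```text
time: 16.4
tool_pos: [548.1, -23.1, 47.9]
tcp_rot: [-3.141, -0.0, 1.836]
contact_force: [-1.0, 3.2, -0.4]
grip_width: 0.2
finger_force: 1.6
```

>>> apply_moves --motion "-0.001 0 0 0;-0.001 0 0 0;0 0 0 0;0 0 0 0"

```text
time: 16.9
tool_pos: [547.9, -23.2, 47.9]
tcp_rot: [-3.141, -0.003, 1.836]
contact_force: [-1.7, 10.9, 2.8]
grip_width: 0.1
finger_force: 5.5
```

The force rose to 11 N without motion, so the nose is at the stop. I retreat and look.

>>> apply_moves --motion "0.01 0 0 0;0.01 0 0 0;0 0 -0.05 0;0 0 -0.05 0;0 0 -0.05 0;-0.05 0 0 0;-0.05 0 0 0;-0.04 0 0 0"

```text
time: 17.9
tool_pos: [580.6, -142.8, 198.3]
tcp_rot: [3.141, 0.001, 1.835]
contact_force: [0.4, 0.2, -0.1]
grip_width: 0.5
finger_force: 0.0
```

>>> apply_moves --motion "-0.03 0 0 0;-0.02 0 0 0;0 0 0 0;0 0 0 0"

```text
time: 18.4
tool_pos: [593.1, -188.2, 198.0]
tcp_rot: [-3.141, -0.0, 1.836]
contact_force: [-0.5, 0.2, 0.0]
grip_width: 0.3
finger_force: 0.0
```

```bash
python3 look.py z 2>&1|egrep '^t |plate|peg|keeper|disc|groove'
```

```text
t 18.4 tcp [ 593.12009757 -188.19549322  198.01773964] yaw [-3.14140863e+00 -4.53212812e-04  1.83642176e+00] F [-0.5424679   0.21571711  0.00151727] shaker xy [ 3.40981637e-02 -8.95256423e+01]
wrist peg 189 med [34.   0.3] min [27.5 -5.9] max [40.6  7.5] z 99.0
   peg centre [34.06343037  0.78222475] r 34.072410602320865 theta 3.1645523874744512
wrist plate 464 med [-0.2 64.7] min [-16.3  61.8] max [15.7 69.8] z 98.8
wrist disc 6923 med [-1.4  3.1] min [-49.4 -57.9] max [50.4 57.9] z 70.8
wrist keeper 965 med [ -0.4 -73.2] min [-23.7 -85.8] max [ 24.4 -57. ] z 67.3
top peg 22 med [33.6  1.5] min [28.1 -5.6] max [39.9  7.9] z 99.3
   peg centre [33.98044029  1.17029971] r 34.000587106691725 theta 3.176019439031737
top plate 38 med [-2.7 66. ] min [-17.2  62.2] max [14.1 70.5] z 99.2
top disc 715 med [-3.   0.8] min [-49.6 -57.6] max [49.5 57.9] z 71.9
top keeper 29 med [ 15.4 -61.7] min [ -3.1 -75.1] max [ 25.3 -57. ] z 66.8
groove n 494 centre [10.6190678   2.29984751] sd [25.37151839 12.72235932] theta(mod pi) 0.23784339212073258
t [-58. 320.] [ 92. 420.] 126.73576786028661
```

View pics/zw.png

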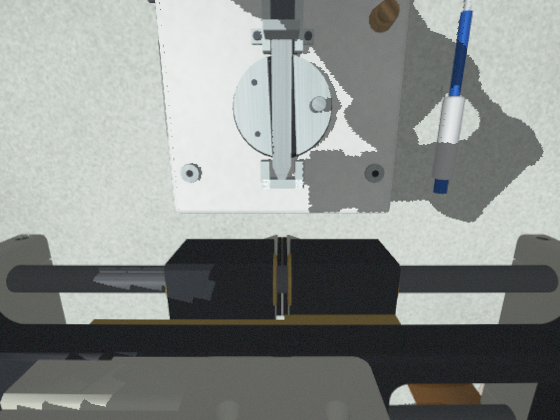

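The bar lies through the slot with its nose at the keeper stop (283,180). The plate's rear face is at about 70 mm, so the bar is at y ≈ -1 mm, and the disc is at 3.17 rad. I hand it in.

```bash
python3 -c "
from plant import bot
print(bot.close_job())"
```

```text
the job is handed in; nothing more can be done
None
```

I turned the disc into line (measured 3.17 rad) and slid the bar home against the stop (bar y about -1 mm). The hand finished clear, and I handed the job in at about 18.5 s; the call returned no verdict.

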